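Fan absorber plates into a step wedge and seat the reading head

ROBOT

A 6-joint arm with a two-finger parallel gripper is mounted at the origin on a cart in front of the work surface, level with it; the furniture and walls round the work are solid. World frame = base frame: x ahead of the robot, y to its left, z up, the work surface at z = 0. Lengths are in m, angles in rad, forces in N, time in s.
With the tool pointing down it reaches from about 0.375 to 0.9 m from the base axis. Payload 3.1 kg.
Tool frame: the origin (TCP) lies midway between the tips of the shut fingers; the grasp point (between the pads) lies 19 mm behind it; z points along the fingers, y is the line along which they close (so a half turn about z gives the same grasp; the last joint's range is limited). The gripper opens to 85 mm and grips with 20 to 120 N. Pads are 22 mm wide; open, the fingers measure 114 mm over their backs; the gripper's body (76 mm by 85 mm) begins 54 mm behind the grasp point. The pads swing forward as they close: fully open they stand 13 mm farther back than shut.
Start: joints at [-1.335, 0.527, 1.433, -0, 1.181, -0.178], TCP at [0.252, -0.572, 0.231] pointing down, gripper open.
Joint ranges: [-3.08, 3.08], [-0.75, 2.2], [0.22, 2.44], [-1.43, 4.57], [0, 2.65], [-2.85, 2.85]. Speed limits (rad/s): [2.79, 2.79, 3.14, 3.14, 3.14, 3.14].

INTERFACE

Orientations are given as a unit quaternion [x, y, z, w].
In Python, from station import manip gives the robot as it stands.
- The arm moves only by the tool step_arm, never from a script. Its argument "targets" is text: rows parted by semicolons, each of 4 numbers parted by spaces: the shift along the tool's x, y, z in mm, then the turn about the tool's z in degrees. A call has 1 to 12 rows; each row is the pose to reach, as a shift and turn from the pose commanded when the call began, along the tool's axes at that moment; what a row does not reach only later rows make up. A row lasts 1/10 s, in which the tool goes at most 50 mm and 8.59 degrees, less where a joint would pass 70% of its speed; a pose out of reach is approached as far as the arm can. A call with a gripper value outside its range is refused whole. "gripper" is the closure, from 0 (fully open) to 1 (shut), set as the call begins (left out, the last holds). The fingers move at their own pace and stop on an object; "squeeze" is the grip in N (left out, the last holds). Time passes only in rows, so rows that repeat a pose let the fingers close. It gives the time, the measured TCP pose, the force, the opening and the grip force at its end, in the units of the state.
- manip.sense(): the state, without advancing time (a new reading comes with each control period).
- manip.snapshot(name): name is "scene" or "top" or "wrist"; returns the picture (420x560x3 uint8, red, green, blue); there is no depth.
- manip.get_calibration(name): a dict with "fov_y" (degrees; the focal length in pixels is half the picture's height over the tangent of half this angle, whatever the lens; pixels are square), "cx", "cy" (the principal point, pixels), "extrinsics" (4x4, takes a point from camera to world coordinates); the wrist camera has in their place "tool_from_camera" (4x4, takes a point from camera to tool coordinates, whose origin is the TCP and whose axes are the flange's). Camera axes: x right, y down, z forward; pixel columns grow to the right and rows downward; lengths in m; the calibration is good to about 2 mm. A picture is of the moment at which its call begins: read the wrist's pose just before it. get_calibration takes no time and is no camera call.
- manip.sign_off(): hands the job in; it is judged then, once.
Trained networks look in the newest picture that a camera, given by its name, has taken for a name from the list of things; names that differ only in an ending like _2 or _b are one class to them, and where a whole thing is asked for, a point or a joint stands for the part that bears it (a point fixed in the world has none). Each returns a list of dicts, best first, with "p" (0 to 1); they miss things now and then, are a little off and sometimes report something else, mostly with a low value. They report only what shows in the picture. A call takes as long as a camera call. They do not tell look-alikes from the thing itself.
- manip.recognise(camera, query): "position" ([column, row] in pixels, amid what is visible of it).
- manip.masks_of(camera, query): "pixels" (420x560 bool, what is visible of it) and "position" ([column, row] in pixels, amid what is visible of it).
- manip.mark_of(camera, query): "position" ([column, row] in pixels: a listed point, or the origin of a listed thing).
The state is a dict: "t": time; "q": joint angles; "qd": joint speeds; "tau": joint torques, N m; "tcp_pos": TCP position; "tool_rot": TCP orientation; "force": force on the tool from outside, world axes, zero at the start; "ft_torque": the same for the moment, N m; "finger_gap": opening from 0.0 (shut) to 1.0 (fully open); "gripper_force": force on a finger pad.
Only numpy, scipy, OpenCV 4.12 (cv2) and the standard library are available. Lean on these libraries where they do the work, as an engineer would, in place of code of your own. Each camera call takes 0.05 s, during which the arm holds its last target. There are 200 camera calls.

TASK

Make the calibration wedge in the absorption gauge: slide the stack of four plates along the channel and fan it up the stepped stop, so that each plate overlaps the one below by one stair and its leading edge is home against its own riser, lowest plate at the lowest. Then take the reading head by its handle and seat it on the base's two pegs, flush on the rails, and let go. Do not knock or shift the other things on the bench.

Things in the scene. Friction and masses are not known exactly. Their poses are not given: they have to be found in the camera images.
- gauge_base: fixed gauge base: grey plinth with two white guide rails, 100 mm wide (x), 213 mm long (y from -135 to 78 mm). Between the rails a channel 67 mm wide, floor 14 mm above the bench, open above and at its -y end; grey stairs at its +y end. Rail tops 50 mm above the bench. Origin: on the channel's centre line at bench height, under the first riser; y runs along the channel towards the stairs, z up
- step_1 (a point): foot of the lowest riser of the stepped stop, on the channel's centre line at floor height (14 mm above the bench); axes as the base's. Four upright risers stand across the channel at y = 0, 20, 40, 60 mm from here; stair tops are 6.5, 14.5, 22.5 and 30.5 mm above the channel floor. Lines on the front rail mark the rear edges of the plates when home: y = -90, -70, -50, -30 mm
- peg_1 (a point): top centre of a steel locating peg on one rail: 8 mm in diameter, 12 mm tall above the rail top (tip 62 mm above the bench), the last 5 mm narrowed to 5 mm; at x, y = 41.75, -80 mm in the base's frame
- peg_2 (a point): top centre of the other, equal peg, on the other rail at x, y = -41.75, 68 mm in the base's frame
- seat (a point): where the head's origin comes when it is seated: on the channel's centre line at rail-top height (50 mm above the bench), 6 mm to -y of the base's origin, midway between the pegs; axes as the base's
- plate_1: lowest of four identical bare aluminium plates in a roughly squared stack, loose and flat in the channel some 25 mm short of the stairs: 64 (x) x 90 (y, along the channel) x 8 mm, 124 g; 1.5 mm from each rail, so slid by its rear edge. Origin: centre of underside. Home against riser 1, its origin is at y = -45 mm in the base's frame, 14 mm above the bench
- plate_2: second of four identical bare aluminium plates in a roughly squared stack, loose and flat in the channel some 25 mm short of the stairs: 64 (x) x 90 (y, along the channel) x 8 mm, 124 g; 1.5 mm from each rail, so slid by its rear edge. Origin: centre of underside. Home against riser 2, its origin is at y = -25 mm in the base's frame, 22 mm above the bench
- plate_3: third of four identical bare aluminium plates in a roughly squared stack, loose and flat in the channel some 25 mm short of the stairs: 64 (x) x 90 (y, along the channel) x 8 mm, 124 g; 1.5 mm from each rail, so slid by its rear edge. Origin: centre of underside. Home against riser 3, its origin is at y = -5 mm in the base's frame, 30 mm above the bench
- plate_4: top of four identical bare aluminium plates in a roughly squared stack, loose and flat in the channel some 25 mm short of the stairs: 64 (x) x 90 (y, along the channel) x 8 mm, 124 g; 1.5 mm from each rail, so slid by its rear edge. Origin: centre of underside. Home against riser 4, its origin is at y = 15 mm in the base's frame, 38 mm above the bench
- head: loose reading head, 350 g: grey plate 108 (x) x 196 (y) x 16 mm under a white housing. Origin: centre of its flat mating face (underside), with two blind square sockets 11 mm wide, 14 mm deep at x, y = (41.75, -74), (-41.75, 74) mm. A skirt 60 mm wide, 6 mm thick hangs 30 mm below that face at each end (y 90 to 96 mm either way); on the bench it stands on them. A half turn fits as well
- head_grip (a point): middle of the head's grey bridge handle, 66 mm above its mating face: a bar along the head's y, 18 mm wide (x), 14 mm high, 98 mm long, on posts 36 mm either side (58 mm clear between), 23 mm free below the bar. Seated, one skirt hangs in the channel 6 mm behind the lowest plate's home rear edge, the other 6 mm beyond the stairs' end; the head's weight alone seats it
- vial_1: bystander: capped 20 ml vial, 25 mm across, 56 mm tall, standing behind the gauge
- vial_2: bystander: the other vial, the same
- bench_timer: bystander: digital timer 72x66x21 mm, lying in front of the gauge
- marker_1: bystander: capped pen, 135 mm long, 17 mm thick, lying near the front edge
- tweezers: bystander: steel tweezers, 129 mm long, 10 mm high, lying in front of the gauge
- pipette: bystander: hand pipette 254 mm long, 34 mm high, lying behind the reading head
Not all that is in view belongs to the job. Leave any orange look-alike of the plate_4 alone. What is shaped like the head but purple is not meant.

How it is judged:
On the way, in this order (a step that is already met when the one before it is completed fails the run):
1. all four plates lie fanned up the stairs, each home against its own riser (y of plate_1 in the frame of gauge_base between -0.0485 and -0.0415 m and z of plate_1 in the frame of gauge_base between 0.012 and 0.016 m and y of plate_2 in the frame of gauge_base between -0.0285 and -0.0215 m and z of plate_2 in the frame of gauge_base between 0.02 and 0.024 m and y of plate_3 in the frame of gauge_base between -0.0085 and -0.0015 m and z of plate_3 in the frame of gauge_base between 0.028 and 0.032 m and y of plate_4 in the frame of gauge_base between 0.0115 and 0.0185 m and z of plate_4 in the frame of gauge_base between 0.036 and 0.04 m), for 0.2 s.
2. the reading head is seated on both pegs, flush on the rails (horizontal distance between head and seat below 0.004 m and z of head in the frame of seat between -0.002 and 0.002 m and angle between head's own z axis and vertical below 0.03 rad and angle between the y axis of head and the y axis of gauge_base, either way round below 0.05 rad), for 0.2 s.
At the end, for the whole second after the job is handed in: Each plate lies flat in its own layer, leading edge within 3.5 mm of its own riser; the head rests on the rails over both pegs (origin within 4 mm sideways and 2 mm in height of the seat, level within 0.03 rad, in line with the base within 0.05 rad, either way round), released, all at rest (all of step 1 and all of step 2 and linear speed of each of head, plate_1, plate_2, plate_3, plate_4 below 0.02 m/s); the robot touches nothing.
It fails at once if a bystander (vial, timer, pen, tweezers or pipette) is shifted by more than 25 mm (distance of any of vial_1, vial_2, bench_timer, marker_1, tweezers, pipette from where it was at the start of the episode above 0.025 m).
It fails at once if a vial is tipped over (angle between any of vial_1, vial_2's own z axis and vertical above 0.5 rad).
It also fails if it takes over 58 s, if anything falls off the work surface, if the arm or the gripper's body presses on something with over 40 N, if the wrist force passes 120 N, or if a joint passes its speed limit or range.

## Working session

There is one attempt and no reset: what is moved stays moved. The work goes in short steps, Python scripts to look and compute and a tool call to move; the robot and the scene stay as the last step left them, time stands still between calls to the robot, and variables do not carry over. Pictures are saved under pics/ and viewed, at most 10 in all, crops included, and the job is handed in when it is done.

Besides the shell and the picture viewer there is one more tool, called after "Call:" by a JSON object that holds its "api" and its "payload". step_arm: Moves the arm, as the interface text tells. Its arguments: {"type":"object","properties":{"targets":{"type":"string"},"gripper":{"type":"number"},"squeeze":{"type":"number"}},"required":["targets"]}

```bash
mkdir -p pics; ls; cat > h.py <<'E'
import numpy as np, cv2
from station import manip as m
from scipy.spatial.transform import Rotation as R
def cam(name):
    c=m.get_calibration(name); f=210/np.tan(np.radians(c["fov_y"])/2)
    if "extrinsics" in c: T=np.array(c["extrinsics"])
    else:
        s=m.sense(); W=np.eye(4); W[:3,:3]=R.from_quat(s["tool_rot"]).as_matrix(); W[:3,3]=s["tcp_pos"]; T=W@np.array(c["tool_from_camera"])
    return f,c["cx"],c["cy"],T
def ray(C,p,z):
    f,cx,cy,T=C; d=T[:3,:3]@np.array([(p[0]-cx)/f,(p[1]-cy)/f,1]); o=T[:3,3]
    return o+d*(z-o[2])/d[2]
def proj(C,P):
    f,cx,cy,T=C; q=T[:3,:3].T@(np.array(P)-T[:3,3]); return np.array([cx+f*q[0]/q[2],cy+f*q[1]/q[2]])
def save(n,im): cv2.imwrite("pics/"+n,cv2.cvtColor(im,cv2.COLOR_RGB2BGR))
E
python3 - <<'E'
from h import *
s=m.sense(); print(s["t"],s["tcp_pos"],s["tool_rot"])
a=m.snapshot("scene");b=m.snapshot("top")
save("scene.png",a);save("top.png",b)
Z=dict(gauge_base=0,step_1=.014,peg_1=.062,seat=.05,plate_1=.046,head=.03,head_grip=.096,vial_1=.03,bench_timer=.01,marker_1=.008,tweezers=.005,pipette=.017)
for c in("top","scene"):
  C=cam(c); print(c,C[0],C[3][:3,3].round(3))
  for q,z in Z.items():
    for d in m.mark_of(c,q)[:4]: print(q,round(d["p"],2),np.round(d["position"]),ray(C,d["position"],z).round(3))
E
```

```text
pics
0.0 [ 0.25174423 -0.57126882  0.23029818] [ 9.78566576e-01  2.05927725e-01 -3.68736971e-05 -1.10763303e-03]
top 419.772989470799 [ 0.391 -0.252  1.326]
gauge_base 0.68 [183. 216.] [0.548 0.048 0.   ]
step_1 0.91 [176. 218.] [0.537 0.064 0.014]
peg_1 0.86 [154. 228.] [0.501 0.118 0.062]
peg_1 0.77 [197. 196.] [ 0.601 -0.005  0.062]
seat 0.97 [177. 215.] [0.542 0.054 0.05 ]
plate_1 0.8 [200. 208.] [ 0.567 -0.014  0.046]
plate_1 0.66 [351. 239.] [ 0.484 -0.479  0.046]
head 0.58 [422. 254.] [ 0.445 -0.701  0.03 ]
head 0.56 [287. 229.] [ 0.512 -0.283  0.03 ]
head_grip 0.9 [287. 227.] [ 0.512 -0.28   0.096]
head_grip 0.57 [431. 251.] [ 0.452 -0.704  0.096]
vial_1 0.62 [220. 170.] [ 0.691 -0.068  0.03 ]
vial_1 0.49 [234. 175.] [ 0.678 -0.113  0.03 ]
bench_timer 0.73 [130. 272.] [0.366 0.2   0.01 ]
marker_1 0.72 [231. 273.] [ 0.372 -0.113  0.008]
marker_1 0.42 [179. 216.] [0.546 0.059 0.008]
tweezers 0.46 [170. 268.] [0.383 0.077 0.005]
pipette 0.82 [294. 158.] [ 0.739 -0.302  0.017]
scene 440.00806989204324 [-0.503  0.699  0.735]
step_1 0.8 [219. 270.] [0.536 0.064 0.014]
peg_1 0.81 [226. 240.] [ 0.614 -0.017  0.062]
peg_1 0.69 [208. 266.] [0.508 0.12  0.062]
peg_1 0.69 [225. 240.] [ 0.611 -0.014  0.062]
seat 0.71 [219. 259.] [0.538 0.061 0.05 ]
plate_1 0.64 [234. 252.] [ 0.55  -0.005  0.046]
head 0.87 [389. 210.] [ 0.465 -0.715  0.03 ]
head_grip 0.74 [219. 257.] [0.477 0.098 0.096]
head_grip 0.62 [391. 193.] [ 0.475 -0.726  0.096]
vial_1 0.54 [225. 246.] [ 0.634 -0.024  0.03 ]
vial_1 0.38 [238. 240.] [ 0.642 -0.084  0.03 ]
vial_1 0.36 [294. 277.] [ 0.331 -0.071  0.03 ]
bench_timer 0.8 [206. 318.] [0.352 0.226 0.01 ]
marker_1 0.41 [293. 278.] [ 0.355 -0.089  0.008]
tweezers 0.68 [246. 293.] [0.385 0.071 0.005]
pipette 0.77 [267. 220.] [ 0.727 -0.284  0.017]
```

```bash
python3 - <<'E'
import cv2
a=cv2.imread("pics/top.png"); cv2.imwrite("pics/topc.png",cv2.resize(a[130:310,90:470],(800,379),interpolation=cv2.INTER_CUBIC))
E
```

```text
(no output)
```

View pics/topc.png

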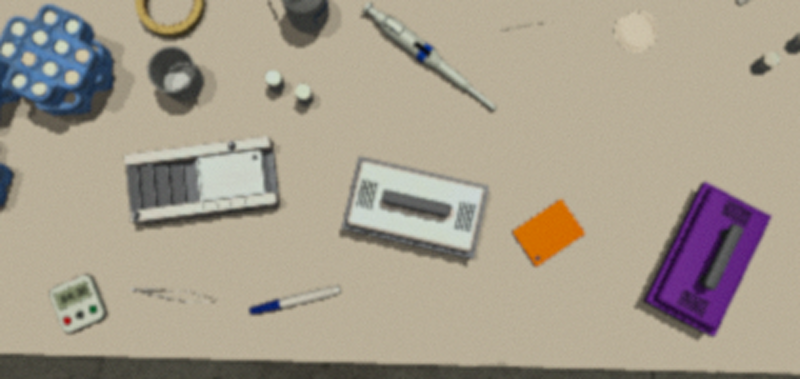

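View pics/scene.png

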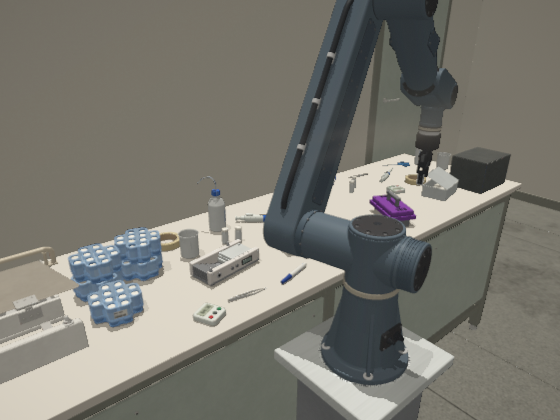

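The top crop shows the gauge with its stairs at the left (crop 200,180), four bare plates at crop (230,178), and the white head at (415,207). Candidates for the head are the white one at top pixel (287,228) and the purple one at (427,252). For plate_4 they are the bare one at (200,208) and the orange one at (351,239). I choose the white head and the bare stack.

```bash
cat >> h.py <<'E'
def move(P,xdir=None):
    """shift (tool mm) and turn deg from present pose to TCP world P with tool x along world heading xdir deg"""
    s=m.sense(); A=R.from_quat(s["tool_rot"]).as_matrix(); d=A.T@(np.array(P)-s["tcp_pos"])*1000
    h=np.degrees(np.arctan2(A[1,0],A[0,0])); t=0 if xdir is None else -((xdir-h+180)%360-180)
    print("shift",d.round(1),"turn",round(t,1),"heading",round(h,1),"q6",round(s["q"][5],2))
E
python3 - <<'E'
from h import *
c=m.get_calibration("wrist"); print(c["fov_y"],np.round(c["tool_from_camera"],3))
move([.50,.02,.33],97); move([.50,.02,.33],7);move([.50,.02,.33],-83)
E
```

```text
62.59722292195038 [[-0.    -0.948 -0.32   0.083]
 [ 1.     0.    -0.001  0.   ]
 [ 0.001 -0.32   0.948 -0.142]
 [ 0.     0.     0.     1.   ]]
shift [ 465.6 -441.8  -98.7] turn -73.2 heading 23.8 q6 -0.18
shift [ 465.6 -441.8  -98.7] turn 16.8 heading 23.8 q6 -0.18
shift [ 465.6 -441.8  -98.7] turn 106.8 heading 23.8 q6 -0.18
```

```bash
python3 - <<'E'
from h import *
move([.54,.06,.28],97)
E
```

```text
shift [ 518.3 -462.3  -48.7] turn -73.2 heading 23.8 q6 -0.18
```

Call:
{"api": "step_arm", "payload": {"targets": "43 -38 -50 -6;86 -77 -50 -12;130 -115 -50 -18;173 -154 -50 -24;216 -192 -50 -30;260 -231 -50 -36;303 -270 -50 -42;346 -308 -50 -48;390 -347 -50 -54;433 -385 -50 -60;476 -424 -50 -67;518 -462 -50 -73", "gripper": 1}}

```text
t: 2.5
tcp_pos: [0.4961, -0.0366, 0.2816]
tool_rot: [0.662, 0.749, 0.0, 0.0]
force: [1.1, -0.6, 0.3]
finger_gap: 0.001
gripper_force: 0.0
```

Call:
{"api": "step_arm", "payload": {"targets": "0 0 0 0;0 0 0 0;0 0 0 0"}}

```text
t: 2.8
tcp_pos: [0.4951, -0.0394, 0.2813]
tool_rot: [0.665, 0.747, -0.0, 0.0]
force: [-0.1, 0.7, -0.4]
finger_gap: -0.002
gripper_force: 0.0
```

```bash
python3 - <<'E'
from h import *
C=cam("wrist"); s=m.sense(); print(s["t"],s["tcp_pos"],s["q"],np.abs(s["qd"]).max(),s["force"])
im=m.snapshot("wrist"); save("w1.png",im)
for q,z in dict(step_1=.014,peg_1=.062,seat=.05,plate_1=.014,plate_4=.038,gauge_base=0,vial_1=.056).items():
  for d in m.mark_of("wrist",q)[:5]: print(q,round(d["p"],2),np.round(d["position"]),ray(C,d["position"],z).round(4))
E
```

```text
2.8 [ 0.49509558 -0.03936192  0.28125793] [-3.04373045e-01  2.91999821e-01  1.68425816e+00 -6.41555851e-04
  1.16555865e+00 -4.21073502e-01] 0.024861190509020165 [-0.05310155  0.69324666 -0.39987862]
step_1 0.79 [331.  83.] [0.5397 0.0628 0.014 ]
step_1 0.57 [270. 384.] [ 0.5175 -0.3649  0.014 ]
peg_1 0.96 [381. 164.] [ 0.5986 -0.0122  0.062 ]
peg_1 0.93 [296.  11.] [0.4912 0.1183 0.062 ]
peg_1 0.37 [339.  91.] [0.5425 0.0544 0.062 ]
seat 0.71 [337.  91.] [0.5425 0.0544 0.05  ]
plate_1 0.75 [334. 158.] [ 0.5565 -0.0193  0.014 ]
plate_1 0.43 [183. 210.] [ 0.3806 -0.1049  0.014 ]
plate_4 0.75 [334. 158.] [ 0.5524 -0.0157  0.038 ]
plate_4 0.43 [183. 210.] [ 0.3868 -0.0963  0.038 ]
gauge_base 0.92 [331.  89.] [0.5429 0.0569 0.    ]
vial_1 0.7 [436. 205.] [ 0.671  -0.0516  0.056 ]
vial_1 0.46 [331.  86.] [0.5343 0.0584 0.056 ]
```

View pics/w1.png

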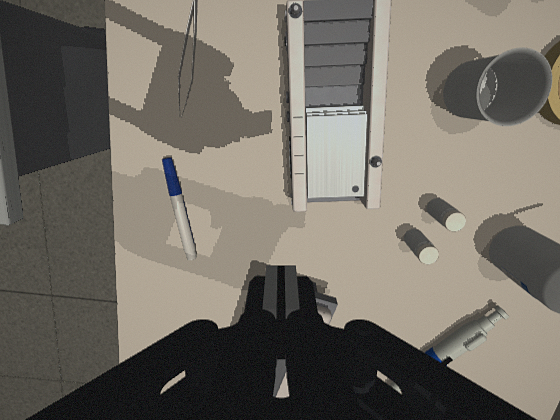

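The wrist picture shows the gauge with pegs at (296,11) and (376,161), stairs at the top, and the bare plates at (335,150). The pen, tweezers and vials lie clear of it. I'll move over it for a closer view.

```bash
python3 - <<'E'
from h import *
move([.554,-.019,.22],98.5)
E
```

```text
shift [13.3 60.6 61.3] turn -1.8 heading 96.7 q6 -0.42
```

Call:
{"api": "step_arm", "payload": {"targets": "5 20 20 0;9 40 40 -1;13 61 61 -2;13 61 61 -2;13 61 61 -2;13 61 61 -2"}}

```text
t: 3.8
tcp_pos: [0.554, -0.0188, 0.2211]
tool_rot: [0.651, 0.759, -0.0, 0.0]
force: [0.2, 0.7, -1.1]
finger_gap: -0.002
gripper_force: 0.0
```

```bash
python3 - <<'E'
from h import *
C=cam("wrist"); s=m.sense(); print(s["t"],s["tcp_pos"],s["tool_rot"])
im=m.snapshot("wrist"); save("w2.png",im); np.save("w2C.npy",np.array([*C[:3],*C[3].ravel()]))
for q,z in dict(step_1=.014,peg_1=.062,seat=.05,plate_4=.038,gauge_base=0).items():
  for d in m.mark_of("wrist",q)[:4]: print(q,round(d["p"],2),np.round(d["position"],1),ray(C,d["position"],z).round(4))
E
```

```text
3.8 [ 0.55404494 -0.01877664  0.221063  ] [ 6.51173271e-01  7.58929063e-01 -2.08115737e-07  2.20114123e-04]
step_1 0.97 [282.9  99. ] [0.5446 0.0607 0.014 ]
peg_1 0.82 [327.5 193.2] [ 0.5964 -0.0127  0.062 ]
peg_1 0.7 [225.6   8.3] [0.4907 0.1195 0.062 ]
peg_1 0.54 [279.7 104. ] [0.5422 0.0566 0.062 ]
seat 0.65 [282.3 106.2] [0.5447 0.0549 0.05  ]
plate_4 0.9 [281.3 183.6] [ 0.5548 -0.0161  0.038 ]
gauge_base 0.95 [278.4 103.8] [0.541  0.0554 0.    ]
gauge_base 0.53 [375.4 269.3] [ 0.6812 -0.1105  0.    ]
```

View pics/w2.png

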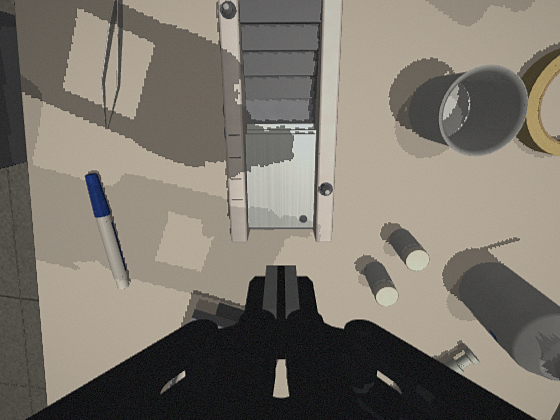

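```bash
python3 - <<'E'
from h import *
import cv2
a=np.load("w2C.npy"); C=(a[0],a[1],a[2],a[3:].reshape(4,4))
im=cv2.imread("pics/w2.png")
p=ray(C,(326.5,187.5),.062);q=ray(C,(228,9),.062);d=q-p
yaw=np.degrees(np.arctan2(d[1],d[0]))-np.degrees(np.arctan2(148,-83.5)); print(p.round(4),q.round(4),np.linalg.norm(d),yaw)
c=(p+q)/2; print("seat",c)
for A,B in [((245,240),(240,2)),((316,240),(321,2))]:
    u=ray(C,A,.05);v=ray(C,B,.05);e=v-u; print(u.round(4),v.round(4),"head",np.degrees(np.arctan2(e[1],e[0]))-90)
cr=im[0:250,210:350]; cv2.imwrite("pics/w2c.png",cv2.resize(cr,None,fx=2.4,fy=2.4,interpolation=cv2.INTER_CUBIC))
E
```

```text
[ 0.5945 -0.0077  0.062 ] [0.4925 0.1193 0.062 ] 0.16284749425365663 9.335149537258303
seat [0.54352828 0.05582366 0.062     ]
[ 0.5278 -0.0747  0.05  ] [0.4995 0.1279 0.05  ] head 7.952146125875004
[ 0.5967 -0.0642  0.05  ] [0.563  0.1376 0.05  ] head 9.49235555253567
```

View pics/w2c.png

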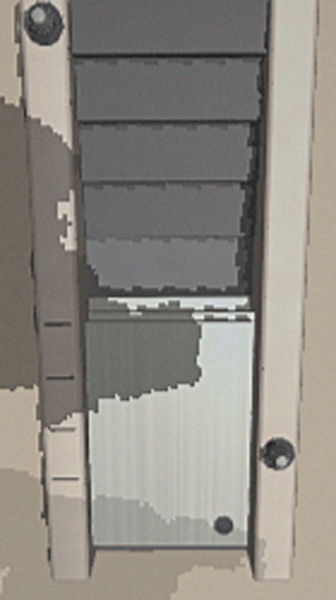

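```bash
cat >> h.py <<'E'
O=np.array([.5426,.0614]); YAW=np.radians(9.0)
def bw(x,y,z): # base mm -> world m
    c,s=np.cos(YAW),np.sin(YAW); return [O[0]+(c*x-s*y)/1000,O[1]+(s*x+c*y)/1000,z/1000]
E
python3 - <<'E'
from h import *
move(bw(0,-153,100),99); move(bw(0,-153,17),99)
E
```

```text
shift [-72.    1.1 121.1] turn -0.3 heading 98.7 q6 -0.39
shift [-72.    1.  204.1] turn -0.3 heading 98.7 q6 -0.39
```

Call:
{"api": "step_arm", "payload": {"targets": "-36 0 40 0;-72 1 80 0;-72 1 120 0;-72 1 160 0;-72 1 204 0;-72 1 204 0;-72 1 204 0;-72 1 204 0"}}

```text
t: 4.9
tcp_pos: [0.5683, -0.09, 0.0189]
tool_rot: [0.651, 0.759, 0.001, 0.002]
force: [-0.3, -0.2, 1.2]
finger_gap: 0.001
gripper_force: 0.0
```

```bash
python3 - <<'E'
from h import *
s=m.sense(); print(s["t"],s["tcp_pos"],s["force"]); move(bw(0,-126,17),99)
C=cam("wrist"); im=m.snapshot("wrist"); save("w3.png",im)
E
```

```text
4.9 [ 0.56834515 -0.09004867  0.01892193] [-0.27404716 -0.15450077  1.1973137 ]
shift [27.6 -1.9  1.8] turn -0.2 heading 98.8 q6 -0.5
```

View pics/w3.png

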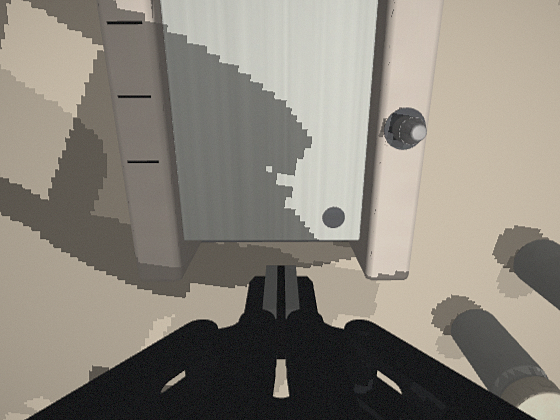

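Call:
{"api": "step_arm", "payload": {"targets": "5 -1 2 0;10 -2 2 0;15 -2 2 0;20 -2 2 0;24 -2 2 0;28 -2 2 0;31 -2 2 0;34 -2 2 0"}}

```text
t: 5.75
tcp_pos: [0.5601, -0.0566, 0.0145]
tool_rot: [0.651, 0.759, 0.0, 0.001]
force: [0.7, -3.6, 1.8]
finger_gap: 0.003
gripper_force: 1.8
```

Call:
{"api": "step_arm", "payload": {"targets": "2 0 0 0;4 0 0 0;6 0 0 0;8 0 0 0;8 0 0 0"}}

```text
t: 6.25
tcp_pos: [0.558, -0.0479, 0.0143]
tool_rot: [0.651, 0.759, 0.0, -0.0]
force: [0.7, -1.8, 1.6]
finger_gap: -0.001
gripper_force: 1.2
```

Call:
{"api": "step_arm", "payload": {"targets": "2 0 -1.5 0;4 0 -1.5 0;6 0 -1.5 0;7 0 -1.5 0"}}

```text
t: 6.65
tcp_pos: [0.5564, -0.0408, 0.0155]
tool_rot: [0.651, 0.759, -0.0, -0.001]
force: [-0.6, -2.3, -0.9]
finger_gap: -0.002
gripper_force: 0.9
```

Call:
{"api": "step_arm", "payload": {"targets": "1 0 0 0;2 0 0 0;2 0 0 0"}}

```text
t: 6.95
tcp_pos: [0.557, -0.0395, 0.0157]
tool_rot: [0.651, 0.759, 0.0, 0.0]
force: [0.8, -2.8, -2.2]
finger_gap: -0.001
gripper_force: 1.4
```

Call:
{"api": "step_arm", "payload": {"targets": "1 0 0 0;2 0 0 0;2 0 0 0"}}

```text
t: 7.25
tcp_pos: [0.5572, -0.0393, 0.0159]
tool_rot: [0.65, 0.76, -0.001, 0.001]
force: [0.1, -8.8, -1.3]
finger_gap: -0.001
gripper_force: 4.5
```

Call:
{"api": "step_arm", "payload": {"targets": "-5 0 0 0;-6 0 0 0;-6 0 -5 0;-6 0 -9.5 0;-6 0 -9.5 0;-6 0 -9.5 0"}}

```text
t: 7.85
tcp_pos: [0.5574, -0.043, 0.0257]
tool_rot: [0.651, 0.759, 0.0, 0.0]
force: [0.0, -0.4, -0.1]
finger_gap: -0.003
gripper_force: 0.0
```

Call:
{"api": "step_arm", "payload": {"targets": "4 0 0 0;8 0 0 0;12 0 0 0;15 0 0 0;18 0 0 0;20 0 0 0;20 0 0 0"}}

```text
t: 8.55
tcp_pos: [0.5542, -0.0231, 0.0253]
tool_rot: [0.651, 0.759, 0.0, -0.0]
force: [0.5, -0.4, 0.8]
finger_gap: 0.0
gripper_force: 0.3
```

Call:
{"api": "step_arm", "payload": {"targets": "1 0 0 0;2 0 0 0;3 0 0 0;3 0 0 0"}}

```text
t: 8.95
tcp_pos: [0.5538, -0.0205, 0.0253]
tool_rot: [0.651, 0.759, 0.0, -0.0]
force: [0.0, -1.4, -0.5]
finger_gap: -0.002
gripper_force: 0.8
```

Call:
{"api": "step_arm", "payload": {"targets": "1 0 0 0;2 0 0 0;2 0 0 0"}}

```text
t: 9.25
tcp_pos: [0.5537, -0.0197, 0.0253]
tool_rot: [0.651, 0.759, -0.0, 0.001]
force: [0.6, -5.9, -0.7]
finger_gap: 0.007
gripper_force: 3.0
```

Call:
{"api": "step_arm", "payload": {"targets": "1 0 0 0;2 0 0 0;2 0 0 0"}}

```text
t: 9.55
tcp_pos: [0.5538, -0.0194, 0.0254]
tool_rot: [0.65, 0.76, -0.001, 0.002]
force: [-0.7, -13.1, 0.0]
finger_gap: 0.003
gripper_force: 6.1
```

Plate 2 is home at y=-0.0194, as predicted. Plate 3 is next.

Call:
{"api": "step_arm", "payload": {"targets": "-5 0 0 0;-7 0 0 0;-7 0 -4 0;-7 0 -8 0;-7 0 -8 0;-7 0 -8 0"}}

```text
t: 10.15
tcp_pos: [0.5544, -0.0232, 0.0336]
tool_rot: [0.651, 0.759, 0.0, 0.0]
force: [-0.3, -0.7, -0.5]
finger_gap: 0.003
gripper_force: 0.0
```

Call:
{"api": "step_arm", "payload": {"targets": "4 0 0 0;8 0 0 0;12 0 0 0;15 0 0 0;18 0 0 0;21 0 0 0;23 0 0 0;23 0 0 0"}}

```text
t: 10.95
tcp_pos: [0.5506, -0.0004, 0.0333]
tool_rot: [0.651, 0.759, 0.0, -0.0]
force: [-0.0, 0.0, -0.2]
finger_gap: -0.004
gripper_force: 0.1
```

Call:
{"api": "step_arm", "payload": {"targets": "1 0 0 0;2 0 0 0;2 0 0 0"}}

```text
t: 11.25
tcp_pos: [0.5508, 0.0001, 0.0333]
tool_rot: [0.651, 0.759, -0.0, 0.001]
force: [-0.4, -5.1, -0.1]
finger_gap: 0.0
gripper_force: 2.6
```

Call:
{"api": "step_arm", "payload": {"targets": "1 0 0 0;2 0 0 0;2 0 0 0"}}

```text
t: 11.55
tcp_pos: [0.5509, 0.0003, 0.0333]
tool_rot: [0.65, 0.76, -0.001, 0.002]
force: [-0.5, -12.3, 0.8]
finger_gap: 0.001
gripper_force: 5.7
```

Call:
{"api": "step_arm", "payload": {"targets": "-5 0 0 0;-7 0 0 0;-7 0 -4 0;-7 0 -8 0;-7 0 -8 0;-7 0 -8 0"}}

```text
t: 12.15
tcp_pos: [0.5513, -0.0035, 0.0416]
tool_rot: [0.651, 0.759, 0.0, 0.0]
force: [0.6, 0.2, 0.4]
finger_gap: 0.002
gripper_force: 0.0
```

Call:
{"api": "step_arm", "payload": {"targets": "4 0 0 0;8 0 0 0;12 0 0 0;15 0 0 0;18 0 0 0;21 0 0 0;23 0 0 0;23 0 0 0"}}

```text
t: 12.95
tcp_pos: [0.5475, 0.0193, 0.0412]
tool_rot: [0.651, 0.759, -0.0, -0.0]
force: [-1.2, 0.9, -0.1]
finger_gap: -0.001
gripper_force: 0.0
```

Call:
{"api": "step_arm", "payload": {"targets": "1 0 0 0;2 0 0 0;2 0 0 0"}}

```text
t: 13.25
tcp_pos: [0.5481, 0.0199, 0.0414]
tool_rot: [0.651, 0.759, -0.0, 0.001]
force: [1.1, -4.7, -0.4]
finger_gap: 0.002
gripper_force: 2.3
```

Call:
{"api": "step_arm", "payload": {"targets": "1 0 0 0;2 0 0 0;2 0 0 0"}}

```text
t: 13.55
tcp_pos: [0.5483, 0.0202, 0.0415]
tool_rot: [0.65, 0.76, -0.001, 0.002]
force: [0.9, -11.0, -0.7]
finger_gap: 0.001
gripper_force: 5.6
```

Call:
{"api": "step_arm", "payload": {"targets": "-6 0 0 0;-6 0 -20 0;-10 0 -60 0;-15 0 -100 0;-20 0 -140 0;-25 0 -180 0;-25 0 -210 0;-25 0 -210 0;-25 0 -210 0;-25 0 -210 0"}}

```text
t: 14.55
tcp_pos: [0.5495, -0.0013, 0.2497]
tool_rot: [0.651, 0.759, -0.001, -0.002]
force: [-0.2, -0.0, -1.3]
finger_gap: 0.002
gripper_force: 0.0
```

```bash
python3 - <<'E'
from h import *
C=cam("wrist"); s=m.sense(); print(s["t"],s["tcp_pos"])
im=m.snapshot("wrist"); save("w4.png",im); np.save("w4C.npy",np.array([*C[:3],*C[3].ravel()]))
for q,z in dict(step_1=.014,peg_1=.062,seat=.05).items():
  for d in m.mark_of("wrist",q)[:3]: print(q,round(d["p"],2),np.round(d["position"],1),ray(C,d["position"],z).round(4))
cv2.imwrite("pics/w4b.png",cv2.resize(cv2.cvtColor(im,cv2.COLOR_RGB2BGR)[0:300,150:430],None,fx=2,fy=2,interpolation=cv2.INTER_CUBIC))
E
```

```text
14.55 [ 0.54946495 -0.00129481  0.24970961]
peg_1 0.89 [233.2  41.5] [0.4894 0.1186 0.062 ]
peg_1 0.76 [326.9 201. ] [ 0.5972 -0.01    0.062 ]
```

View pics/w4b.png

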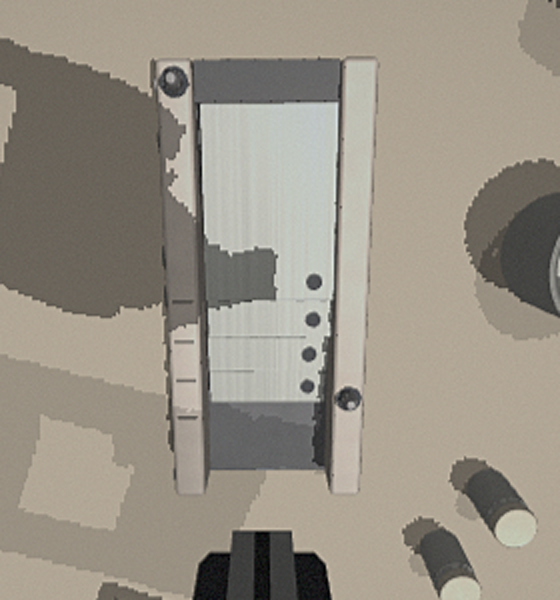

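```bash
python3 - <<'E'
from h import *
from scipy.optimize import least_squares
a=np.load("w4C.npy"); C=(a[0],a[1],a[2],a[3:].reshape(4,4))
obs=[(177,493,-50,-135,50),(207,493,-33.5,-135,50),(331,492,33.5,-135,50),(361,492,50,-135,50),(153,59,-50,78,50),(192,60,-33.5,78,50),(342,58,33.5,78,50),(377,58,50,78,50),(173,80,-41.75,68,61),(348,397,41.75,-80,61)]
def res(v):
    x,y,w,k,dz=v; c,s=np.cos(w),np.sin(w); r=[]
    for u,t,X,Y,Z in obs:
        p=proj(C,[x+(c*X-s*Y)/1e3,y+(s*X+c*Y)/1e3,Z/1e3+dz/100]); n=(p-C[1:3])/C[0]; p=C[1:3]+C[0]*n*(1+k*(n@n))
        r+=list(p-[150+u/2,t/2])
    return np.array(r)
for fix in (0,1,2):
    m_=np.array([1,1,1,fix>0,fix>1])
    o=least_squares(lambda v:res(v*m_),[.5426,.0614,.157,0,0]); v=o.x*m_
    print(v.round(4),"yaw",np.degrees(v[2]),"seat",v[0]+.006*np.sin(v[2]),v[1]-.006*np.cos(v[2]),"rms",np.sqrt((o.fun**2).mean()));print(o.fun.reshape(-1,2).round(1).tolist())
print("head:")
E
```

```text
[0.5426 0.0607 0.1616 0.     0.    ] yaw 9.261569060772418 seat 0.5435328802252734 0.05474841175674596 rms 1.5694043871894152
[[-0.4, 2.0], [-0.1, 1.9], [-0.1, 2.0], [0.2, 1.9], [0.1, -1.2], [-0.8, -1.9], [-0.1, -1.7], [1.1, -1.9], [-1.6, -1.2], [1.9, 3.6]]
[ 0.5421  0.0631  0.1609 -0.0787  0.    ] yaw 9.22102560607384 seat 0.5430975921882558 0.05713634959025665 rms 0.6895277893096811
[[-0.5, -0.1], [-0.3, -0.2], [-0.3, -0.1], [0.0, -0.2], [1.3, 0.4], [-0.0, -0.4], [-1.0, -0.1], [-0.3, -0.0], [-0.8, -0.5], [1.8, 1.3]]
[ 0.5424  0.0618  0.1613 -0.0389 -0.3373] yaw 9.241017791426255 seat 0.543331608975426 0.0558399765403141 rms 0.6563084195120299
[[-0.1, -0.2], [0.0, -0.3], [-0.5, -0.2], [-0.3, -0.3], [1.2, 0.4], [-0.0, -0.4], [-0.9, -0.1], [-0.1, -0.2], [-0.7, -0.2], [1.5, 1.6]]
head:
```

```bash
python3 - <<'E'
from h import *
move([.499,-.337,.24],77)
E
```

```text
shift [-323.7 -101.7    9.7] turn 21.8 heading 98.8 q6 -0.36
```

Call:
{"api": "step_arm", "payload": {"targets": "-36 -11 0 3;-72 -23 0 6;-108 -34 0 9;-144 -46 0 12;-180 -57 0 14;-216 -68 0 16;-252 -80 0 18;-288 -91 5 20;-324 -102 10 22;-324 -102 10 22;-324 -102 10 22;-324 -102 10 22", "gripper": 0}}

```text
t: 15.95
tcp_pos: [0.4993, -0.3365, 0.2407]
tool_rot: [0.784, 0.621, 0.0, -0.001]
force: [0.2, -0.4, 0.3]
finger_gap: 0.999
gripper_force: 0.0
```

```bash
python3 - <<'E'
from h import *
C=cam("wrist"); s=m.sense(); print(s["t"],s["tcp_pos"],s["tool_rot"])
im=m.snapshot("wrist"); save("w5.png",im); np.save("w5C.npy",np.array([*C[:3],*C[3].ravel()]))
for q,z in dict(head=.03,head_grip=.096).items():
  for d in m.mark_of("wrist",q)[:3]: print(q,round(d["p"],2),np.round(d["position"],1),ray(C,d["position"],z).round(4))
E
```

```text
15.95 [ 0.4993176  -0.33646423  0.24068875] [ 7.83671876e-01  6.21174225e-01  1.17033388e-04 -9.79550397e-04]
head 0.55 [278.5 125.7] [ 0.5099 -0.2822  0.03  ]
head_grip 0.94 [280.7 129.2] [ 0.5127 -0.2805  0.096 ]
```

View pics/w5.png

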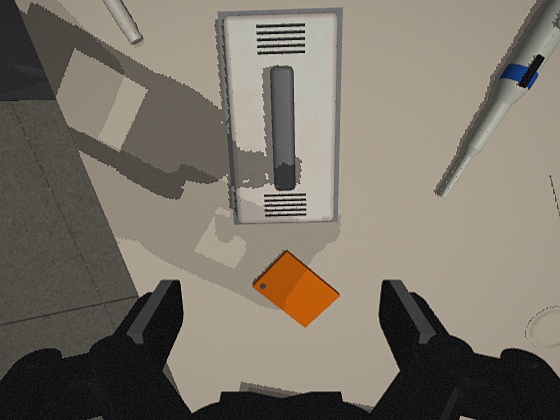

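```bash
python3 - <<'E'
from h import *
from scipy.optimize import least_squares
a=np.load("w5C.npy"); C=(a[0],a[1],a[2],a[3:].reshape(4,4))
obs=[(219,11,-54,98,46),(342,8,54,98,46),(337.5,221,54,-98,46),(235,223,-54,-98,46),(271.5,66,-9,49,103),(294.5,66,9,49,103),(273.5,190,-9,-49,103),(296,190,9,-49,103)]
for k in(0,-.04,-.08,None):
    def res(v):
        x,y,w=v[:3]; kk=k if k is not None else v[3]; c,s=np.cos(w),np.sin(w); r=[]
        for u,t,X,Y,Z in obs:
            p=proj(C,[x+(c*X-s*Y)/1e3,y+(s*X+c*Y)/1e3,Z/1e3]); n=(p-C[1:3])/C[0]; p=C[1:3]+C[0]*n*(1+kk*(n@n))
            r+=list(p-[u,t])
        return np.array(r)
    o=least_squares(res,[.512,-.281,-.22,0][:3 if k is not None else 4]); print(k,o.x.round(4),"heading",90+np.degrees(o.x[2]),np.sqrt((o.fun**2).mean()),o.fun.reshape(-1,2).round(1).tolist())
move([*o.x[:2],.16],90+np.degrees(o.x[2])); move([*o.x[:2],.077],90+np.degrees(o.x[2]))
E
```

```text
0 [ 0.5149 -0.2825 -0.2047] heading 78.27244082918878 1.1527271606908118 [[-0.9, -0.4], [1.9, -1.1], [0.3, 0.8], [-1.2, 1.3], [-1.1, -0.9], [0.0, -1.6], [1.0, 2.0], [0.0, 1.4]]
-0.04 [ 0.5151 -0.2815 -0.2049] heading 78.2611718531664 0.908093838800131 [[-0.0, 1.4], [1.0, 0.8], [0.2, -0.0], [-1.2, 0.4], [-1.0, -1.2], [-0.1, -1.9], [1.0, 0.8], [0.1, 0.3]]
-0.08 [ 0.5153 -0.2806 -0.2051] heading 78.24955430177252 1.4187710008668402 [[0.9, 3.3], [0.0, 2.9], [0.2, -0.9], [-1.3, -0.5], [-0.9, -1.5], [-0.1, -2.1], [1.0, -0.3], [0.1, -0.8]]
None [ 0.5151 -0.2817 -0.2048 -0.0325] heading 78.26331033392788 0.8918178561895221 [[-0.2, 1.1], [1.1, 0.5], [0.2, 0.1], [-1.2, 0.6], [-1.0, -1.2], [-0.0, -1.8], [1.0, 1.0], [0.0, 0.5]]
shift [56.6  2.5 81.4] turn -1.4 heading 76.9 q6 -0.55
shift [ 56.6   2.5 164.4] turn -1.4 heading 76.9 q6 -0.55
```

Call:
{"api": "step_arm", "payload": {"targets": "25 1 30 -1;57 2.5 60 -1.4;57 2.5 95 -1.4;57 2.5 130 -1.4;57 2.5 165 -1.4;57 2.5 165 -1.4;57 2.5 165 -1.4"}}

```text
t: 16.8
tcp_pos: [0.5152, -0.2821, 0.0765]
tool_rot: [0.776, 0.631, -0.0, -0.0]
force: [-0.3, -0.8, 0.7]
finger_gap: 0.997
gripper_force: 0.0
```

Call:
{"api": "step_arm", "payload": {"targets": "0 0 0 0;0 0 0 0;0 0 0 0;0 0 0 0;0 0 0 0;0 0 0 0;0 0 0 0;0 0 0 0", "gripper": 1, "squeeze": 70}}

```text
t: 17.6
tcp_pos: [0.5148, -0.2828, 0.0771]
tool_rot: [0.776, 0.631, -0.0, 0.0]
force: [-2.5, 0.2, 5.8]
finger_gap: 0.197
gripper_force: 68.3
```

```bash
python3 - <<'E'
from h import *
s=m.sense(); print(s["t"],s["tcp_pos"],s["force"],s["finger_gap"],s["gripper_force"]); move([.5151,-.2817,.15],78.26)
E
```

```text
17.6 [ 0.51480529 -0.28284406  0.0771021 ] [-2.53148809  0.22115031  5.7799172 ] 0.19714335549733739 68.33898425102234
shift [  1.1   0.1 -72.9] turn -0.1 heading 78.2 q6 -0.49
```

Call:
{"api": "step_arm", "payload": {"targets": "0 0 -20 0;0 0 -60 0;0 0 -100 0;0 0 -115 0;0 0 -115 0;0 0 -115 0"}}

```text
t: 18.2
tcp_pos: [0.5141, -0.282, 0.1902]
tool_rot: [0.776, 0.63, -0.0, -0.001]
force: [-1.2, 0.4, -4.7]
finger_gap: 0.193
gripper_force: 69.2
```

```bash
python3 - <<'E'
from h import *
s=m.sense(); print(s["t"],s["tcp_pos"],s["force"],s["ft_torque"],s["finger_gap"],s["gripper_force"]); move([.5435,.0547,.19],99.24)
E
```

```text
18.2 [ 0.51414189 -0.2820007   0.19020125] [-1.20712296  0.37225014 -4.6655691 ] [0.07318728 0.02046883 0.02011266] 0.19303365594584074 69.18367266654968
shift [335.6 -40.4   0.7] turn -21.1 heading 78.2 q6 -0.49
```

Call:
{"api": "step_arm", "payload": {"targets": "30 -4 0 -2;60 -7 0 -4;90 -11 0 -6;120 -14 0 -8;150 -18 0 -10;180 -22 0 -12;210 -25 0 -14;240 -29 0 -16;270 -32 0 -18;300 -36 0 -20;325 -39 0 -21;336 -40 0 -21"}}

```text
t: 19.4
tcp_pos: [0.5429, 0.0567, 0.189]
tool_rot: [0.648, 0.762, -0.001, -0.002]
force: [-0.2, 0.5, -3.1]
finger_gap: 0.197
gripper_force: 69.1
```

Call:
{"api": "step_arm", "payload": {"targets": "0 0 10 0;0 0 25 0;0 0 40 0;0 0 45 0;0 0 45 0;0 0 45 0;0 0 45 0"}}

```text
t: 20.1
tcp_pos: [0.5453, 0.0539, 0.1468]
tool_rot: [0.649, 0.761, 0.0, 0.001]
force: [-0.6, -0.1, -4.1]
finger_gap: 0.195
gripper_force: 69.1
```

```bash
python3 - <<'E'
from h import *
s=m.sense(); print(s["t"],s["tcp_pos"],s["force"],s["ft_torque"]); move([.5435,.0547,.142],99.24)
C=cam("wrist"); im=m.snapshot("wrist"); save("w6.png",im); np.save("w6C.npy",np.array([*C[:3],*C[3].ravel()]))
for n,P in dict(peg2=(-41.75,68,61),corners=(-50,78,50),cr=(50,78,50),li=(-33.5,78,50)).items():
    c,q=np.cos(np.radians(9.24)),np.sin(np.radians(9.24)); print(n,proj(C,[.5424+(c*P[0]-q*P[1])/1e3,.0618+(q*P[0]+c*P[1])/1e3,P[2]/1e3]).round(1))
E
```

```text
20.1 [0.54526966 0.05393063 0.14681564] [-0.60759331 -0.07933556 -4.08337956] [-0.00570448  0.02571655  0.05253608]
shift [ 1.  -1.6  4.8] turn -0.1 heading 99.1 q6 -0.26
peg2 [210.7 106.7]
corners [200.2  90.2]
cr [353.8  89.9]
li [225.6  90.1]
```

View pics/w6.png

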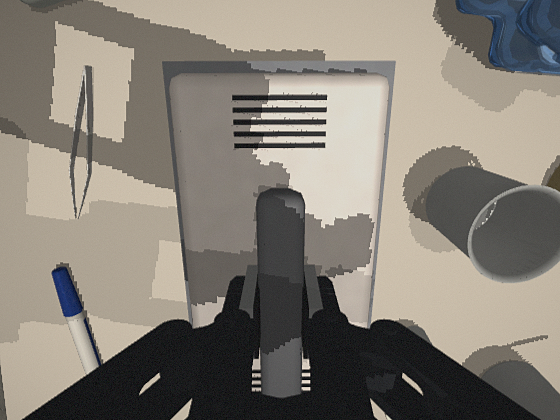

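```bash
python3 - <<'E'
from h import *
from scipy.optimize import least_squares
c=m.get_calibration("wrist"); f=210/np.tan(np.radians(c["fov_y"])/2); T=np.array(c["tool_from_camera"]); C=(f,c["cx"],c["cy"],T)
obs=[(163,62,-54,98,31.1),(396,60.5,54,98,31.1),(257,190,-9,49,-26),(303,190,9,49,-26)]
for k in (0,-.035):
  def res(v):
    x,y,w=v; cw,s=np.cos(w),np.sin(w); r=[]
    for u,t,X,Y,Z in obs:
        p=proj(C,[(x+cw*Y-s*X)/1e3,(y+s*Y+cw*X)/1e3,Z/1e3]); n=(p-C[1:3])/f; p=C[1:3]+f*n*(1+k*(n@n)); r+=list(p-[u,t])
    return np.array(r)
  o=least_squares(res,[1,0,0]); print(k,o.x[:2].round(2),np.degrees(o.x[2]).round(2),o.fun.reshape(-1,2).round(1).tolist())
E
```

```text
0 [1.32 0.52] -0.33 [[-1.1, -3.9], [1.2, -4.0], [-2.9, 3.7], [2.9, 3.4]]
-0.035 [1.67 0.51] -0.34 [[0.1, -3.0], [-0.0, -3.0], [-2.9, 2.7], [2.9, 2.4]]
```

Call:
{"api": "step_arm", "payload": {"targets": "0.7 -2 0 0;0.7 -2 0 0;0.7 -2 8 0;0.7 -2 16 0;0.7 -2 24 0;0.7 -2 30 0;0.7 -2 30 0;0.7 -2 30 0"}}

```text
t: 20.95
tcp_pos: [0.5425, 0.0548, 0.1159]
tool_rot: [0.648, 0.761, -0.0, -0.0]
force: [-0.2, 0.5, -3.5]
finger_gap: 0.199
gripper_force: 69.1
```

```bash
python3 - <<'E'
from h import *
s=m.sense(); print(s["t"],s["tcp_pos"],s["force"],s["ft_torque"]); move([.5435,.0545,.115],99.24)
E
```

```text
20.95 [0.54254828 0.05476366 0.11590043] [-0.2070703   0.51578033 -3.50242535] [0.0538045  0.00214704 0.03843566]
shift [-0.4  0.9  0.9] turn -0.1 heading 99.2 q6 -0.26
```

Call:
{"api": "step_arm", "payload": {"targets": "-0.3 0.5 2 0;-0.3 0.5 4 0;-0.3 0.5 6 0;-0.3 0.5 8 0;-0.3 0.5 9 0;-0.3 0.5 9 0"}}

```text
t: 21.55
tcp_pos: [0.543, 0.0545, 0.1071]
tool_rot: [0.648, 0.761, -0.0, -0.0]
force: [-0.1, 0.0, -3.1]
finger_gap: 0.195
gripper_force: 69.1
```

Call:
{"api": "step_arm", "payload": {"targets": "0 0 1.5 0;0 0 3 0;0 0 3 0"}}

```text
t: 21.85
tcp_pos: [0.543, 0.0546, 0.1041]
tool_rot: [0.648, 0.761, -0.0, -0.0]
force: [0.3, 0.8, -3.2]
finger_gap: 0.2
gripper_force: 69.1
```

Call:
{"api": "step_arm", "payload": {"targets": "0 0 1 0;0 0 2 0;0 0 3 0;0 0 3 0"}}

```text
t: 22.25
tcp_pos: [0.5431, 0.0545, 0.1011]
tool_rot: [0.648, 0.761, -0.0, -0.0]
force: [0.4, 0.1, -2.9]
finger_gap: 0.196
gripper_force: 69.1
```

Call:
{"api": "step_arm", "payload": {"targets": "0 0 1 0;0 0 2 0;0 0 3 0;0 0 3 0"}}

```text
t: 22.65
tcp_pos: [0.5431, 0.0546, 0.0981]
tool_rot: [0.648, 0.761, -0.0, -0.0]
force: [-1.0, -0.7, -2.8]
finger_gap: 0.193
gripper_force: 69.1
```

Call:
{"api": "step_arm", "payload": {"targets": "0 0 0.5 0;0 0 1 0;0 0 1 0"}}

```text
t: 22.95
tcp_pos: [0.5432, 0.0545, 0.0974]
tool_rot: [0.648, 0.761, 0.0, 0.0]
force: [-0.4, -1.2, -1.8]
finger_gap: 0.196
gripper_force: 69.3
```

Call:
{"api": "step_arm", "payload": {"targets": "0 0 0 0;0 0 0 0;0 0 0 0;0 0 0 0;0 0 0 0;0 0 0 0;0 0 0 0", "gripper": 0}}

```text
t: 23.65
tcp_pos: [0.5432, 0.0545, 0.0973]
tool_rot: [0.648, 0.761, 0.0, -0.0]
force: [-0.3, -0.1, -0.3]
finger_gap: 0.998
gripper_force: 0.0
```

Call:
{"api": "step_arm", "payload": {"targets": "0 0 -10 0;0 0 -30 0;0 0 -60 0;0 0 -100 0;-20 0 -140 0;-40 0 -140 0;-58 0 -140 0;-58 0 -140 0;-58 0 -140 0"}}

```text
t: 24.55
tcp_pos: [0.5521, -0.0026, 0.2376]
tool_rot: [0.649, 0.761, 0.0, -0.0]
force: [-0.7, 0.8, -1.3]
finger_gap: 1.0
gripper_force: 0.0
```

```bash
python3 - <<'E'
from h import *
from scipy.optimize import least_squares
s=m.sense(); print(s["t"],s["tcp_pos"],s["force"])
C=cam("wrist"); im=m.snapshot("wrist"); save("w7.png",im)
c=m.snapshot("scene"); save("sc7.png",c)
A=cv2.cvtColor(im,cv2.COLOR_RGB2BGR)[0:300,150:430]; B=cv2.resize(cv2.cvtColor(c,cv2.COLOR_RGB2BGR)[200:320,170:300],None,fx=3,fy=3,interpolation=cv2.INTER_CUBIC)
A=cv2.resize(A,(400,428),interpolation=cv2.INTER_CUBIC); o=np.zeros((428,800,3),np.uint8); o[:,:400]=A; o[:360,400:790]=B; cv2.imwrite("pics/f.png",o)
# predicted pixels of the seated head's plate corners (top, z 66) and bar ends, k=-.035
w=np.radians(9.24);cw,sw=np.cos(w),np.sin(w)
for X,Y,Z in [(-54,98,66),(54,98,66),(54,-98,66),(-54,-98,66),(0,49,123),(0,-49,123)]:
    p=proj(C,[.5433+(cw*X-sw*Y)/1e3,.0558+(sw*X+cw*Y)/1e3,Z/1e3]); n=(p-np.array(C[1:3]))/C[0]; p=np.array(C[1:3])+C[0]*n*(1-.035*(n@n)); print(X,Y,Z,p.round(1),"in crop",((p-[150,0])*[400/280,428/300]).round(1))
E
```

```text
24.55 [ 0.55206709 -0.00259282  0.23756959] [-0.68421134  0.83272858 -1.27882022]
-54 98 66 [213.3   0.4] in crop [90.4  0.5]
54 98 66 [347.7   0. ] in crop [282.4   0. ]
54 -98 66 [336.5 228.1] in crop [266.4 325.4]
-54 -98 66 [225.5 228.3] in crop [107.9 325.7]
0 49 123 [280.6  57.7] in crop [186.6  82.4]
0 -49 123 [280.9 195.5] in crop [187.1 278.9]
```

View pics/f.png

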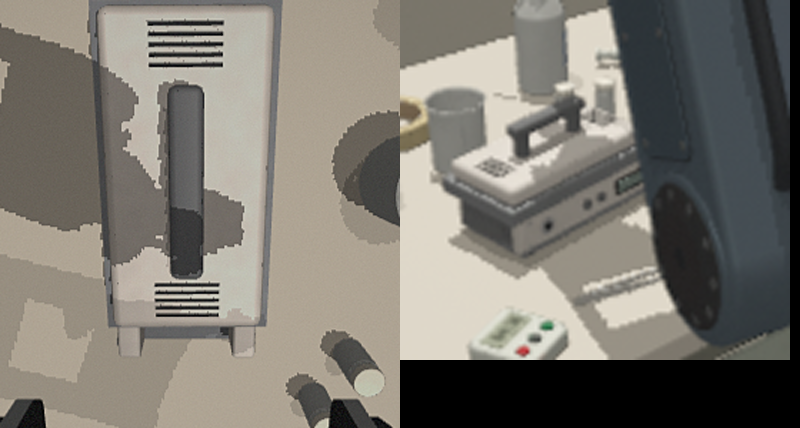

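The head sits flush on the rails, level and in line with the base. Its corners and handle lie within a few pixels of the seated prediction (handle at crop 186,85–277). I'm handing the job in.

```bash
python3 -c "
from h import *
print(m.sign_off())"
```

```text
the job is handed in; nothing more can be done
None
```

The job is handed in, with no verdict returned: the four plates are fanned up the stairs against their risers, the reading head is seated flush on both pegs and released, and the bystanders I could see in the final pictures were undisturbed.

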